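# Unload the finished module from the tip-down test chamber

### The arm

A 6-joint arm with a two-finger parallel gripper is mounted at the origin on the work surface. World frame = base frame: x ahead of the robot, y to its left, z up, the work surface at z = 0. Lengths are in m, angles in rad, forces in N, time in s.
With the tool pointing down it reaches from about 0.375 to 0.975 m from the base axis. Payload 3.8 kg.
Tool frame: the origin (TCP) lies midway between the tips of the shut fingers; the grasp point (between the pads) lies 19 mm behind it; x points along the fingers, y is the direction in which the jaws open and shut, and the axes are right-handed (so a half turn about x gives the same grasp; the last joint's range is limited). The gripper opens to 88 mm and grips with 3 to 60 N. Pads are 18 mm wide; open, the fingers measure 123 mm over their backs; the gripper's body (75 mm by 187 mm) begins 45 mm behind the grasp point.
Start: joints at [1.291, 0.264, 1.604, -0, 1.274, -0.037], TCP at [0.162, 0.655, 0.239] pointing down, gripper open.
Joint ranges: [-2.63, 2.63], [-0.94, 2.18], [0.31, 2.57], [-1.31, 4.45], [0, 2.66], [-2.55, 2.55]. Speed limits (rad/s): [2.57, 2.57, 3.14, 3.14, 3.14, 3.14].

### API

Orientations are given as a rotation vector (axis times angle).
In Python, from cell import manip, inverse_kinematics, cams, order gives the robot as it stands. Calls block until the motion is done:
- manip.move_pose(position, orientation): joint-space move of the TCP to a pose.
- manip.move_linear(position, rate=0.15, rot=None): straight line of the TCP; rot=None keeps the orientation; rate is the mean speed in m/s.
- manip.set_joints(angles): joint-space move.
- manip.set_gripper(opening, force=None): finger opening in m; force is the grip in N (None keeps the last); returns when the fingers have stopped.
- manip.dwell(seconds).
- inverse_kinematics(position, orientation): joint angles nearest the present ones, or None.
- manip.state(): the state.
- cams.capture(name): name is "side" or "top" or "wrist"; returns a dict with "image" (384x512x3 uint8, blue, green, red), "z_map" (384x512 float32, m along the optical axis (not along the pixel's ray), 0 where there is no reading), "intrinsics" (3x3 intrinsics, pixels), "k1" (the pictures are not rectified: a ray, as slopes to the right and down, at radius r is drawn at 1 + k1 r^2 times it, then the intrinsics apply), "position" and "orientation" of the camera in the world; the wrist camera has in their place "T_tool_cam" (4x4, takes a point from camera to tool coordinates, whose origin is the TCP and whose axes are the tool frame's). Camera axes: x right, y down, z forward; pixel columns grow to the right and rows downward; lengths in m; the calibration is good to about 2 mm. A picture is of the moment at which its call begins: read the wrist's pose just before it.
A pose or a line that the arm cannot do raises manip.IKError and nothing moves.
- order.close_job(): hands the job in, once; it reports no verdict.
The state is a dict: "clock": time; "joint_pos": joint angles; "joint_velocities": joint speeds; "tau": joint torques, N m; "tool_pos": TCP position; "tcp_rot": TCP orientation; "contact_force": force on the tool from outside, world axes, zero at the start; "moment": the same for the moment, N m; "gripper_width": finger opening in m.
Only numpy, scipy, OpenCV 4.12 (cv2) and the standard library are available. Lean on these libraries where they do the work, as an engineer would, in place of code of your own. Each camera call takes 0.05 s, during which the arm holds its last target.

### The job

Pull the bottom-hinged front of the bench test chamber down until it rests open, lift the yellow-capped module out of its pocket and stand it upright in the red-rimmed tray. Then push the front back up until its spring catch snaps and it is fully shut, with the blue-capped module still in its own pocket, and disturb nothing else on the bench.

Things in the scene. Friction and masses are not known exactly. Their poses are not given: they have to be found in the camera images.
- hinge (a point): Middle of the bottom hinge of the chamber's front, 45 mm above the bench, fixed to the chamber (a grey box 300 mm wide, 150 mm deep, with clear roof 218 mm above the bench and clear back). Its x axis points level into the chamber (away from the robot), y along the hinge, z up. The chamber stands at a varying place and yaw.
- front (a joint): Angle of the chamber's tip-down front (white frame, clear window, 270 mm wide, 140 mm tall from the hinge, 10 mm thick, inner face in line with the hinge axis): 0 shut and upright, growing as its top comes down towards the robot; it stops and rests fully open at 0.70 rad. Away from the catch it moves with 1 to 6 N at the handle and may stay part-way.
- catch_point (a point): Top middle of the front, where a spring roller catch on the chamber holds its tongue. Some 8 to 14 N of pull at the handle frees it; in shutting, a like push is needed between about 0.15 and 0.07 rad, then it snaps to 0. Short of that it is not caught. The point moves with the front.
- handle (a point): Middle of the round steel handle bar on the front: 11 mm thick, 130 mm long, stems 60 mm either side of the middle. When shut it lies 56 mm towards the robot from the hinge axis and 134 mm above it; 46 mm from the front's outer face to its centre. The point turns with the front: x normal to it, pointing inward, y along the bar, z along the front to its free edge.
- pocket_row (a point): On the front's inner face at hinge height, middle. Two pockets sit there, 80 mm to either side: floor 6 mm along the front from the hinge axis, inner wall and side walls reaching 45 and 40 mm, 52 mm wide, 30 mm from face to inner wall. A module leaves along the front's own up direction (z, from hinge to free edge). Axes as the handle's.
- finished_mid (a point): Centre (half-way up) of the yellow-capped module: aluminium block 26 mm thick (x), 46 mm wide (y), 125 mm tall (z), top 25 mm yellow, about 0.16 kg. Starts standing in either pocket; its upper 85 mm stick out, and it lies back on the front's inner face when the front is open.
- running_mid (a point): Centre of the blue-capped module, otherwise the same, in the other pocket. It must stay there.
- tray_floor (a point): Centre of the inner floor, 4 mm above the bench, of the flat black tray with a red rim: 130 by 120 mm (x, y) outside, walls 4 mm thick, rim 14 mm above the bench. Stands fixed to the bench, to the left or the right of the chamber, nearer the robot.
- parts_box: Grey divided box of small parts, 130 by 110 by 35 mm, fixed, origin under its centre; stands on the side opposite the tray. Bystander.
- mug: Blue mug, 76 mm across, 90 mm tall. Bystander, origin under its centre.
- flux: White bottle, 40 mm across, 90 mm tall. Bystander, origin under its centre.
- driver: Yellow-handled screwdriver lying on the bench. Bystander.
- spool: Steel-grey spool, 60 mm across, 42 mm tall. Bystander, origin under its centre.
- yellow_box: Yellow box, 110 by 80 by 50 mm. Bystander, origin under its centre.
- jar: Amber jar, 60 mm across, 70 mm tall. Bystander, origin under its centre.
- magnet_dish: Flat steel dish, 80 mm across, 14 mm tall. Bystander, origin under its centre.
Not all that is in view belongs to the job. Of the things that look like the part that bears tray_floor, take the one that is farthest to the robot's left at the start.

How it is judged:
On the way, in this order (a step that is already met when the one before it is completed fails the run):
1. the front is pulled fully down (value of joint front above 0.63 rad), for 0.2 s.
2. the yellow-capped module stands released in the tray (horizontal distance between finished_mid and tray_floor below 0.06 m and z of finished_mid in the frame of tray_floor below 0.068 m and angle between finished_mid's own z axis and vertical below 0.12 rad and contact force between the fingers and finished below 0.05 N), for 0.2 s.
3. the front is pushed up and caught (value of joint front below 0.025 rad), for 0.2 s.
At the end, for the whole second after the job is handed in: Front caught shut (under 0.025 rad); yellow-capped module at rest, upright (within 0.12 rad), flat on the tray floor (centre under 68 mm above it, within 50 mm in tray x and 45 mm in y of the middle); blue-capped module within 20 mm of its start (value of joint front below 0.025 rad and x of finished_mid in the frame of tray_floor between -0.05 and 0.05 m and y of finished_mid in the frame of tray_floor between -0.045 and 0.045 m and z of finished_mid in the frame of tray_floor below 0.068 m and angle between finished_mid's own z axis and vertical below 0.12 rad and distance of running_mid from where it was at the start of the episode below 0.02 m and linear speed of finished below 0.02 m/s); the robot touches nothing.
It fails at once if a bystander is moved more than 20 mm (distance of any of mug, flux, driver, spool, yellow_box, jar, magnet_dish from where it was at the start of the episode above 0.02 m).
It also fails if it takes over 64 s, if anything falls off the work surface, if the arm or the gripper's body presses on something with over 40 N, if the wrist force passes 120 N, or if a joint passes its speed limit or range.

## Working session

There is one attempt and no reset: what is moved stays moved. The work goes in short steps, each a Python script; the robot and the scene stay as the last script left them, time stands still between calls to the robot, and variables do not carry over. Pictures are saved under pics/ and viewed, and the job is handed in when it is done.

```bash
ls; mkdir -p pics; python3 - <<'E'
from cell import manip,cams
import cv2
for n in ["side","top","wrist"]:
    c=cams.capture(n); cv2.imwrite(f"pics/{n}0.png",c["image"])
    print(n,c["intrinsics"].tolist(),c["k1"],c.get("position"),c.get("orientation"),c.get("T_tool_cam"))
print(manip.state())
E
```

```text
pics
side [[354.79817050496393, 0.0, 258.01032995789336], [0.0, 354.79817050496393, 187.4778105428519], [0.0, 0.0, 1.0]] 0.01318806729119443 [0.36142807 0.67162112 0.85878868] [-0.45452708  2.79372808 -1.11768748] None
top [[409.0989647937299, 0.0, 260.87484446541885], [0.0, 409.0989647937299, 196.17316153524257], [0.0, 0.0, 1.0]] -0.14071318201245575 [0.31878597 0.01384527 1.35969926] [-2.14396193  2.10626023 -0.20905796] None
wrist [[312.38188678314754, 0.0, 260.4662994694721], [0.0, 312.38188678314754, 192.20740478385514], [0.0, 0.0, 1.0]] -0.029757526421796812 None None [[-6.81295008e-04 -2.59833056e-01  9.65653312e-01 -1.46017096e-01]
 [ 9.99999692e-01 -5.52719304e-04  5.56804440e-04 -6.05082871e-04]
 [ 3.89059027e-04  9.65653394e-01  2.59833353e-01 -6.69948248e-02]
 [ 0.00000000e+00  0.00000000e+00  0.00000000e+00  1.00000000e+00]]
{'clock': 0.15, 'joint_pos': array([ 1.29108805e+00,  2.64581713e-01,  1.60505673e+00, -1.34210865e-05,
        1.27370976e+00, -3.68947658e-02]), 'joint_velocities': array([ 0.00010867, -0.00131505, -0.00387969,  0.00035909, -0.00139344,
       -0.0008967 ]), 'tau': array([ 3.98962302e-04, -5.02846277e+01, -3.57467544e+01,  7.30562210e-02,
        2.49673496e-02, -1.02281422e-04]), 'tool_pos': array([0.16214283, 0.65466548, 0.23767487]), 'tcp_rot': array([ 0.18925849,  1.56264192, -0.19199039]), 'contact_force': array([0.3920992 , 0.11727514, 0.62414746]), 'moment': array([-0.02155828,  0.06140924,  0.04749469]), 'gripper_width': 0.08801477952560344}
```

View pics/side0.png

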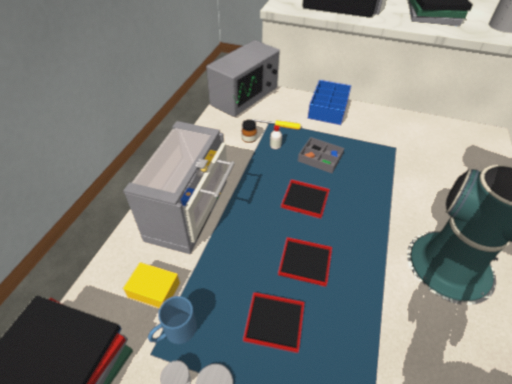

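View pics/top0.png

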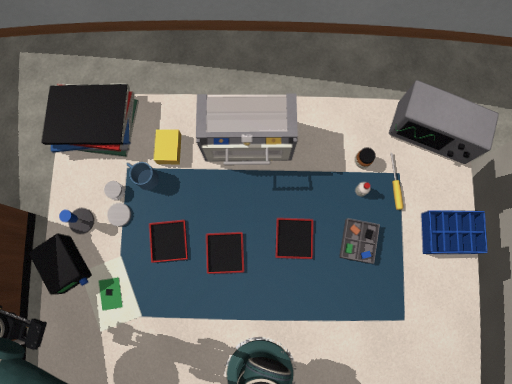

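View pics/wrist0.png

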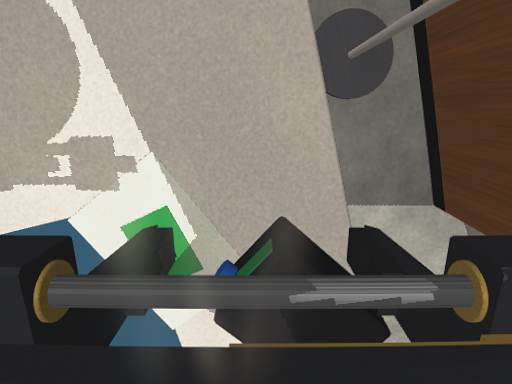

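The three red-rimmed trays in the top view are at (168,241), (226,253) and (295,239). World +y points left in that picture, so the one at (168,241), which is (275,322) in the side view, is farthest to the robot's left. I'll measure it and the chamber.

```bash
cat > h.py <<'E'
import numpy as np, cv2
from scipy.spatial.transform import Rotation as R
from cell import manip,cams,inverse_kinematics,order
def cap(n):
    s=manip.state(); c=cams.capture(n)
    if n=="wrist":
        T=np.eye(4);T[:3,:3]=R.from_rotvec(s["tcp_rot"]).as_matrix();T[:3,3]=s["tool_pos"]
        c["T"]=T@np.array(c["T_tool_cam"])
    else:
        T=np.eye(4);T[:3,:3]=R.from_rotvec(c["orientation"]).as_matrix();T[:3,3]=c["position"];c["T"]=T
    return c
def rays(c,uv):
    uv=np.asarray(uv,float).reshape(-1,2);K=c["intrinsics"]
    d=(uv-[K[0,2],K[1,2]])/[K[0,0],K[1,1]]
    u=d.copy()
    for _ in range(20): u=d/(1+c["k1"]*(u**2).sum(1,keepdims=True))
    return np.c_[u,np.ones(len(u))]@c["T"][:3,:3].T
def onplane(c,uv,z):
    r=rays(c,uv);o=c["T"][:3,3]
    return o+r*((z-o[2])/r[:,2])[:,None]
def depthpts(c,uv):
    uv=np.asarray(uv).reshape(-1,2).astype(int)
    z=c["z_map"][uv[:,1],uv[:,0]]
    return c["T"][:3,3]+rays(c,uv)*z[:,None]
def proj(c,P):
    P=np.asarray(P,float).reshape(-1,3);q=(P-c["T"][:3,3])@c["T"][:3,:3];s=q[:,:2]/q[:,2:]
    s=s*(1+c["k1"]*(s**2).sum(1,keepdims=True));K=c["intrinsics"]
    return s*[K[0,0],K[1,1]]+[K[0,2],K[1,2]]
def fmt(a): return np.round(a,4).tolist()
E
python3 - <<'E'
from h import *
t=cap("top");s=cap("side")
import pickle;pickle.dump((t,s),open("c0.pkl","wb"))
for c,n in((t,"top"),(s,"side")):
    hsv=cv2.cvtColor(c["image"],cv2.COLOR_BGR2HSV)
    m=cv2.inRange(hsv,(0,150,80),(8,255,255))|cv2.inRange(hsv,(172,150,80),(180,255,255))
    cs,_=cv2.findContours(m,cv2.RETR_EXTERNAL,cv2.CHAIN_APPROX_NONE)
    for k in cs:
        if cv2.contourArea(k)>400:
            P=onplane(c,k[:,0,:],0.014)[:,:2].astype(np.float32)
            print(n,cv2.boundingRect(k),cv2.minAreaRect(P))
cv2.imwrite("pics/ct.png",cv2.resize(t["image"][85:175,185:310],None,fx=6,fy=6,interpolation=cv2.INTER_CUBIC))
cv2.imwrite("pics/cs.png",cv2.resize(s["image"][110:250,120:270],None,fx=4,fy=4,interpolation=cv2.INTER_CUBIC))
cv2.imwrite("pics/ctray.png",cv2.resize(t["image"][205:285,130:330],None,fx=4,fy=4,interpolation=cv2.INTER_CUBIC))
E
```

```text
top (206, 233, 38, 41) ((0.3867930769920349, 0.12258261442184448), (0.1293284296989441, 0.11947313696146011), 3.7538437843322754)
top (149, 220, 39, 42) ((0.42114222049713135, 0.3115209937095642), (0.12976820766925812, 0.12041803449392319), 6.536693096160889)
top (276, 218, 37, 41) ((0.4386151134967804, -0.10478265583515167), (0.11921253055334091, 0.13088051974773407), 89.82184600830078)
side (87, 334, 38, 50) ((0.7477297186851501, 0.5149982571601868), (0.10923895239830017, 0.025980783626437187), 89.99568939208984)
side (244, 293, 60, 59) ((0.41885003447532654, 0.3136906027793884), (0.12977875769138336, 0.12408529967069626), 6.868338584899902)
side (279, 238, 53, 48) ((0.3848623037338257, 0.1251097023487091), (0.12927740812301636, 0.12594157457351685), 3.496062755584717)
side (281, 180, 48, 38) ((0.43727684020996094, -0.10102260112762451), (0.1295090764760971, 0.12867803871631622), 88.99751281738281)
```

View pics/ct.png

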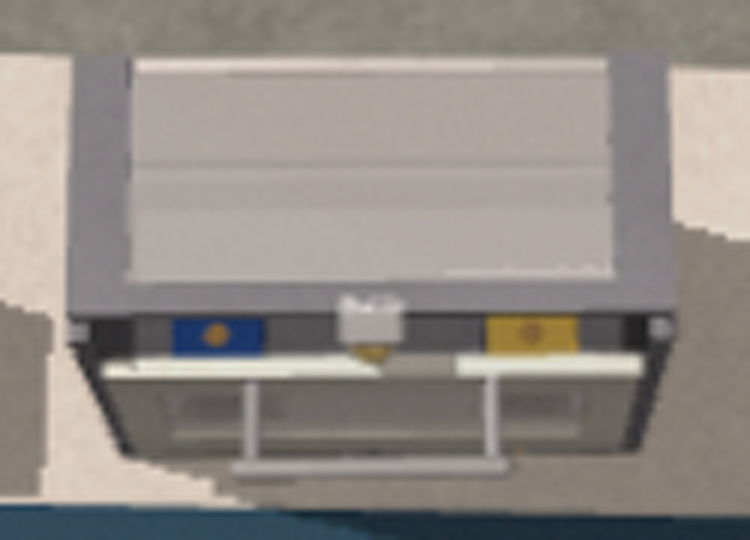

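View pics/cs.png

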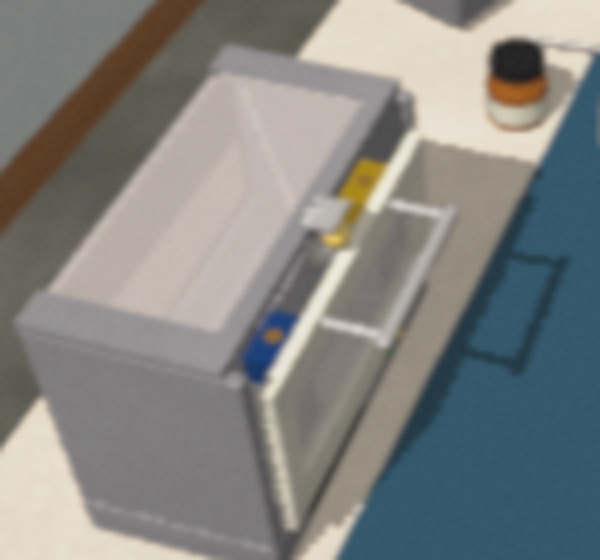

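View pics/ctray.png

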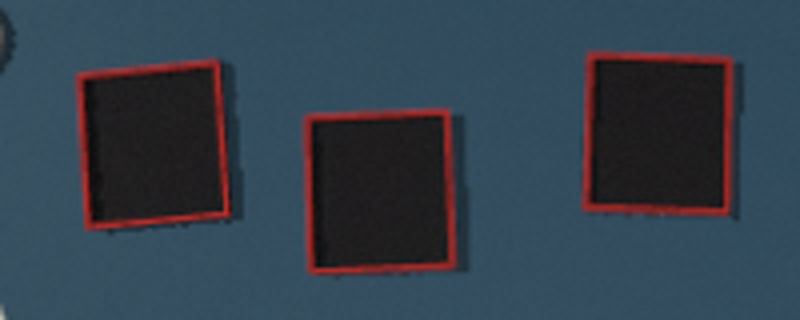

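```bash
python3 - <<'E'
from h import *;import pickle
t,s=pickle.load(open("c0.pkl","rb"))
def tri(a,b):
    A=[];B=[]
    M=np.zeros((3,3));v=np.zeros(3)
    for c,p in((t,a),(s,b)):
        d=rays(c,[p])[0];d/=np.linalg.norm(d);Q=np.eye(3)-np.outer(d,d);M+=Q;v+=Q@c["T"][:3,3]
    x=np.linalg.solve(M,v);return x
T=lambda x,y:(185+(x+.5)/6-.5,85+(y+.5)/6-.5)
S=lambda x,y:(120+(x+.5)/4-.5,110+(y+.5)/4-.5)
for n,a,b in(("hR",(506,465),(450,212)),("hL",(235,468),(386,338)),("stemR",(490,465),(440,212)),("doorR",(643,363),(418,140)),("doorL",(105,367),(268,385)),("roofFL",(70,315),(243,375)),("roofFR",(673,315),(402,85)),("yel",(531,332),(365,178)),("blue",(217,335),(272,337))):
    a=T(*a);b=S(*b);x=tri(a,b);print(n,fmt(x),fmt(onplane(t,[a],.179)[0]),fmt(onplane(t,[a],.218)[0]), fmt(depthpts(t,np.round([a]))[0]))
E
```

```text
hR [0.6491, -0.0148, 0.1767] [0.6492, -0.0147, 0.179] [0.6383, -0.0137, 0.218] [0.6482, -0.0148, 0.1838]
hL [0.6417, 0.1194, 0.1865] [0.6452, 0.1203, 0.179] [0.6344, 0.1168, 0.218] [0.6437, 0.1194, 0.1799]
stemR [0.6502, -0.0063, 0.1825] [0.6491, -0.0067, 0.179] [0.6382, -0.006, 0.218] [0.6467, -0.0058, 0.1882]
doorR [0.7028, -0.0837, 0.1744] [0.7039, -0.083, 0.179] [0.6912, -0.0798, 0.218] [0.7066, -0.0844, 0.1717]
doorL [0.691, 0.1854, 0.1944] [0.6968, 0.1879, 0.179] [0.6843, 0.1821, 0.218] [0.6936, 0.1869, 0.1867]
roofFL [0.7039, 0.1992, 0.217] [0.7241, 0.207, 0.179] [0.7108, 0.2007, 0.218] [0.7112, 0.2015, 0.2174]
roofFR [0.7166, -0.0952, 0.2133] [0.7298, -0.0982, 0.179] [0.7162, -0.0945, 0.218] [0.7924, -0.1161, 0.0]
yel [0.7187, -0.0265, 0.1786] [0.7191, -0.0264, 0.179] [0.7059, -0.0251, 0.218] [0.718, -0.0261, 0.1815]
blue [0.716, 0.1324, 0.1739] [0.7146, 0.132, 0.179] [0.7015, 0.1281, 0.218] [0.7165, 0.1314, 0.1772]
```

The crop confirms the target tray: (0.420, 0.312), yaw about 6.5°. Handle mid is about (0.647, 0.053, 0.179) and the chamber yaw about 0.02. I'll move to a pre-grasp pose in front of the handle and refine the estimate with the wrist camera.

```bash
cat >> h.py <<'E'
def rot(psi,pitch,jaw,flip=1):
    """tool x pointing ahead (yaw psi) and down by pitch; jaw 'v' in vertical plane or 'h' level"""
    c,s=np.cos(pitch),np.sin(pitch);cp,sp=np.cos(psi),np.sin(psi)
    X=np.array([cp*c,sp*c,-s])
    Y=np.array([cp*s,sp*s,c]) if jaw=='v' else np.array([-sp,cp,0])
    Y=Y*flip
    return R.from_matrix(np.c_[X,Y,np.cross(X,Y)])
def tcp(g,r): return np.asarray(g)+r.as_matrix()[:,0]*0.019   # grasp point -> TCP
PSI=0.022;HINGE=np.array([0.703,0.0535,0.045])
def front(psi,th):
    """axes of front: inward normal, y, up"""
    X=np.array([np.cos(psi),np.sin(psi),0]);Z=np.array([0,0,1.])
    return X*np.cos(th)+Z*np.sin(th), np.array([-np.sin(psi),np.cos(psi),0]), Z*np.cos(th)-X*np.sin(th)
E
python3 - <<'E'
from h import *
s=manip.state();print(fmt(R.from_rotvec(s["tcp_rot"]).as_matrix()))
h=np.array([.647,.0535,.179])
for f in(1,-1):
  for jaw in 'vh':
    for p in(35,45,50,90):
      r=rot(PSI,np.radians(p),jaw,f)
      for g in(h,h+[-.1,0,.1],HINGE+[-.129,0,.066]):
        q=inverse_kinematics(tcp(g,r),r.as_rotvec());print(f,jaw,p,None if q is None else fmt(q))
E
```

```text
[[-0.0003, 0.2404, 0.9707], [-0.0009, 0.9707, -0.2404], [-1.0, -0.001, -0.0001]]
1 v 35 None
1 v 35 [0.0799, -0.4464, 2.4727, -0.2962, 0.1631, 0.3257]
1 v 35 None
1 v 45 [0.0561, -0.0337, 2.285, -0.2255, 0.1079, 0.2483]
1 v 45 [0.0734, -0.4024, 2.3635, -0.0941, 0.3973, 0.1232]
1 v 45 None
1 v 50 [0.0545, -0.022, 2.2313, -0.0896, 0.2354, 0.112]
1 v 50 [0.0703, -0.3697, 2.3068, -0.0639, 0.5078, 0.0929]
1 v 50 [0.0652, -0.0481, 2.4162, -0.3517, 0.0807, 0.3838]
1 v 90 [0.0441, 0.273, 1.7419, -0.0, 1.1266, 0.0221]
1 v 90 [0.0522, 0.0136, 1.8476, -0.0, 1.2804, 0.0302]
1 v 90 [0.0497, 0.214, 1.9546, -0.0, 0.973, 0.0277]
1 h 35 [0.0592, -0.0281, 2.3817, 3.3184, 0.1743, 1.418]
1 h 35 [0.0799, -0.4464, 2.4727, -0.2962, 0.1631, -1.2451]
1 h 35 [0.073, -0.0086, 2.5515, 3.2596, 0.3629, 1.4897]
1 h 45 [0.0561, -0.0337, 2.285, -0.2255, 0.1079, -1.3225]
1 h 45 [0.0734, -0.4024, 2.3635, -0.0941, 0.3973, -1.4476]
1 h 45 [0.0678, -0.0483, 2.4657, 3.632, 0.0688, 1.1138]
1 h 50 [0.0545, -0.022, 2.2313, -0.0896, 0.2354, -1.4588]
1 h 50 [0.0703, -0.3697, 2.3068, -0.0639, 0.5078, -1.4779]
1 h 50 [0.0652, -0
[... 476 characters left out ...]
one
-1 v 90 None
-1 h 35 [0.0592, -0.0281, 2.3817, 3.3184, 0.1743, -1.7236]
-1 h 35 [0.0799, -0.4464, 2.4727, -0.2962, 0.1631, 1.8965]
-1 h 35 [0.073, -0.0086, 2.5515, 3.2596, 0.3629, -1.6519]
-1 h 45 [0.0561, -0.0337, 2.285, -0.2255, 0.1079, 1.8191]
-1 h 45 [0.0734, -0.4024, 2.3635, -0.0941, 0.3973, 1.694]
-1 h 45 [0.0678, -0.0483, 2.4657, 3.632, 0.0688, -2.0278]
-1 h 50 [0.0545, -0.022, 2.2313, -0.0896, 0.2354, 1.6828]
-1 h 50 [0.0703, -0.3697, 2.3068, -0.0639, 0.5078, 1.6637]
-1 h 50 [0.0652, -0.0481, 2.4162, -0.3517, 0.0807, 1.9546]
-1 h 90 [0.0441, 0.273, 1.7419, 0.0, 1.1266, 1.5929]
-1 h 90 [0.0522, 0.0136, 1.8476, 0.0, 1.2804, 1.601]
-1 h 90 [0.0497, 0.214, 1.9546, 0.0, 0.973, 1.5985]
```

```bash
python3 - <<'E'
from h import *
r=rot(PSI,np.radians(65),'v');h=np.array([.647,.0535,.179])
manip.set_gripper(.034,15)
g=h-r.as_matrix()[:,0]*.09
manip.move_pose(tcp(g,r),r.as_rotvec())
s=manip.state();print(s["clock"],fmt(s["tool_pos"]),fmt(tcp(g,r)),fmt(s["joint_pos"]),fmt(s["contact_force"]))
c=cap("wrist");cv2.imwrite("pics/w1.png",c["image"])
import pickle;pickle.dump(c,open("w1.pkl","wb"))
c2=cap("top");cv2.imwrite("pics/t1.png",c2["image"])
print(fmt(proj(c,[h,h+[0,.065,0],h-[0,.065,0]])))
E
```

```text
3.8083 [0.6171, 0.0535, 0.2434] [0.617, 0.0528, 0.2433] [0.0533, -0.0992, 2.0465, -0.0184, 0.7582, 0.0409] [-0.8093, 0.1548, -0.3654]
[[261.0465, 203.4115], [263.0365, 111.2504], [259.3202, 283.2043]]
```

View pics/w1.png

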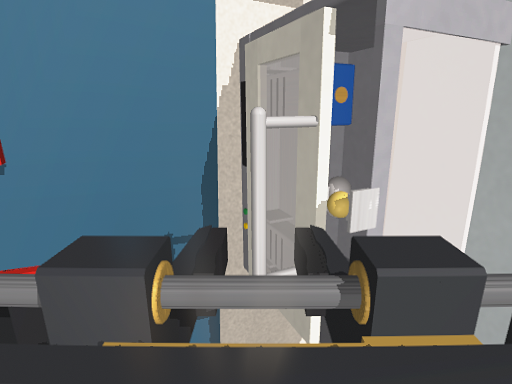

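The wrist view shows the bar at column 259, rows 110–275, with the left stem at row 122. It sits about 2–3 px from the predicted column and is parallel to the tool z axis. I'll refine its position and then grip.

```bash
python3 - <<'E'
from h import *;import pickle
c=pickle.load(open("w1.pkl","rb"))
im=c["image"]
for v in(140,160,180,200,220):
    row=im[v,240:280].astype(int).sum(1)
    z=c["z_map"][v,235:285]
    b=np.where((z>0)&(z<z[z>0].min()+.012))[0]+235
    P=depthpts(c,[[b.mean(),v]])[0];print(v,b.min(),b.max(),fmt(P))
E
```

```text
140 250 266 [0.6416, 0.0997, 0.1835]
160 251 265 [0.6415, 0.0863, 0.1844]
180 251 265 [0.6418, 0.0724, 0.1843]
200 251 265 [0.6426, 0.0576, 0.1831]
220 251 265 [0.6428, 0.0427, 0.1833]
```

```bash
sed -i 's/^PSI=.*/PSI=0.022;HINGE=np.array([0.7012,0.053,0.045])/' h.py
cat >> h.py <<'E'
def bar(th): 
    n,y,z=front(PSI,th); return HINGE-n*.056+z*.134
def stat(m=""):
    s=manip.state();print(m,round(s["clock"],2),fmt(s["tool_pos"]),"F",np.round(s["contact_force"],1).tolist(),"w",round(s["gripper_width"],4));return s
E
python3 - <<'E'
from h import *
r=rot(PSI,np.radians(65),'v')
print(fmt(bar(0)))
manip.move_linear(tcp(bar(0),r),rate=.08);stat("at")
manip.set_gripper(0.0,20);stat("grip")
c=cap("wrist");cv2.imwrite("pics/w2.png",c["image"])
E
```

```text
[0.6452, 0.0518, 0.179]
at 5.17 [0.6536, 0.052, 0.1626] F [-0.2, 0.3, 1.3] w 0.0339
grip 5.67 [0.6534, 0.052, 0.1623] F [-2.9, 0.7, 2.4] w 0.0098
```

View pics/w2.png

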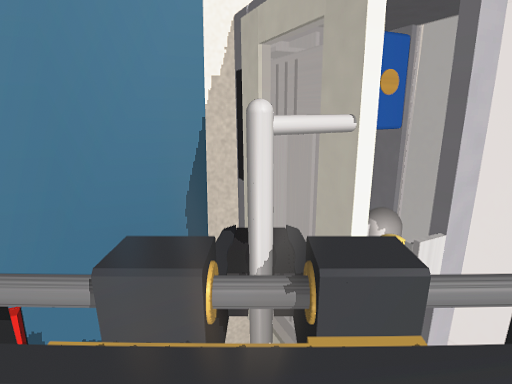

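Bar gripped: width 9.8 mm, small contact force. Next I pull it along the arc.

```bash
python3 - <<'E'
from h import *
n=14
for i in range(1,n+1):
    th=0.71*i/n; r=rot(PSI,np.radians(65-6*i/n),'v')
    manip.move_linear(tcp(bar(th),r),rate=.07,rot=r.as_rotvec())
    s=stat(f"{th:.2f}")
    if np.linalg.norm(s["contact_force"])>50: print("STOP");break
c=cap("side");cv2.imwrite("pics/s3.png",c["image"])
E
```

```text
0.05 5.97 [0.6484, 0.0518, 0.1602] F [3.6, -0.0, -0.4] w 0.0099
0.10 6.22 [0.639, 0.0516, 0.155] F [-5.8, -0.4, 5.3] w 0.0094
0.15 6.47 [0.6327, 0.0514, 0.151] F [-3.1, -0.1, 2.3] w 0.01
0.20 6.72 [0.6271, 0.0513, 0.1471] F [-0.4, -0.7, -0.9] w 0.0099
0.25 6.97 [0.6215, 0.0512, 0.1429] F [1.6, -0.2, -3.5] w 0.0095
0.30 7.22 [0.6163, 0.051, 0.1385] F [5.1, -0.6, -8.5] w 0.0096
0.35 7.47 [0.6111, 0.0509, 0.1339] F [4.8, -1.1, -7.9] w 0.0096
0.41 7.72 [0.606, 0.0508, 0.129] F [5.1, -0.7, -7.6] w 0.0095
0.46 7.97 [0.6008, 0.0508, 0.1235] F [5.1, -1.7, -7.4] w 0.0094
0.51 8.22 [0.5958, 0.0506, 0.1175] F [5.2, -1.0, -7.5] w 0.01
0.56 8.47 [0.5913, 0.0506, 0.1114] F [6.7, -0.7, -7.7] w 0.01
0.61 8.72 [0.5872, 0.0505, 0.1052] F [7.1, -0.8, -6.9] w 0.0097
0.66 8.97 [0.5837, 0.0505, 0.0991] F [5.8, -0.8, -7.4] w 0.0098
0.71 9.22 [0.5823, 0.0505, 0.095] F [4.7, -0.6, -0.6] w 0.0096
```

View pics/s3.png

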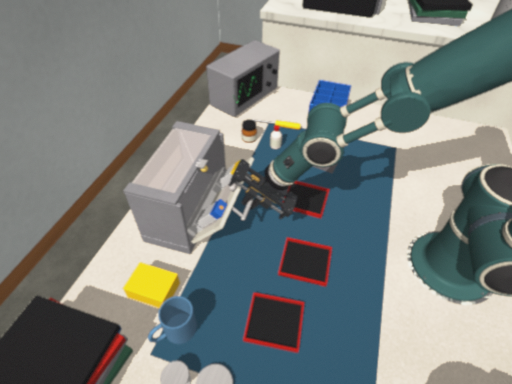

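Pulled to the stop. Now I release, back off and look from the wrist pose above the modules.

```bash
python3 - <<'E'
from h import *
manip.dwell(.3)
manip.set_gripper(.03);stat("rel")
s=manip.state();X=R.from_rotvec(s["tcp_rot"]).as_matrix()[:,0]
manip.move_linear(s["tool_pos"]-X*.07,rate=.12)
stat()
# view of module: level-jaw pose
th=.70;n,y,z=front(PSI,th)
M=HINGE-y*.08+n*.014+z*.111
r=rot(PSI,np.radians(55),'h')
for f in(1,-1):
    for p in(50,55,60):
        rr=rot(PSI,np.radians(p),'h',f);q=[inverse_kinematics(tcp(M+z*k,rr),rr.as_rotvec()) for k in(0,.07,.1)];print(f,p,[None if a is None else fmt(a) for a in q])
t=cap("top");cv2.imwrite("pics/t4.png",cv2.resize(t["image"][85:205,185:335],None,fx=5,fy=5,interpolation=cv2.INTER_CUBIC))
s=cap("side");cv2.imwrite("pics/s4.png",cv2.resize(s["image"][110:250,120:270],None,fx=4,fy=4,interpolation=cv2.INTER_CUBIC))
w=cap("wrist");cv2.imwrite("pics/w4.png",w["image"])
import pickle;pickle.dump((t,s,w),open("c4.pkl","wb"))
print(fmt(M),fmt(proj(t,[M+z*.02,bar(.7)])),fmt(proj(s,[M+z*.02,bar(.7)])))
E
```

```text
rel 10.05 [0.5805, 0.0503, 0.0931] F [0.2, 0.0, 0.0] w 0.0297
 10.78 [0.5444, 0.0495, 0.153] F [0.1, 0.0, 0.8] w 0.0303
1 50 [[-0.1323, 0.0297, 2.2709, 0.5903, 0.1784, -2.2723], [-0.15, -0.1492, 2.3172, 0.3776, 0.303, -2.065], [-0.1589, -0.2259, 2.3305, 0.3298, 0.3651, -2.0195]]
1 55 [[-0.1248, 0.0438, 2.2164, 0.3001, 0.2878, -1.9798], [-0.1408, -0.1256, 2.261, 0.2345, 0.4117, -1.92], [-0.1487, -0.1978, 2.2737, 0.2164, 0.4711, -1.9045]]
1 60 [[-0.1177, 0.0654, 2.1594, 0.1783, 0.4032, -1.8563], [-0.132, -0.0955, 2.2031, 0.1548, 0.5207, -1.839], [-0.1391, -0.1638, 2.2158, 0.1477, 0.5766, -1.8347]]
-1 50 [[-0.1323, 0.0297, 2.2709, 0.5903, 0.1784, 0.8693], [-0.15, -0.1492, 2.3172, 0.3776, 0.303, 1.0766], [-0.1589, -0.2259, 2.3305, 0.3298, 0.3651, 1.1221]]
-1 55 [[-0.1248, 0.0438, 2.2164, 0.3001, 0.2878, 1.1618], [-0.1408, -0.1256, 2.261, 0.2345, 0.4117, 1.2216], [-0.1487, -0.1978, 2.2737, 0.2164, 0.4711, 1.237]]
-1 60 [[-0.1177, 0.0654, 2.1594, 0.1783, 0.4032, 1.2853], [-0.132, -0.0955, 2.2031, 0.1548, 0.5207, 1.3026], [-0.1391, -0.1638, 2.2158, 0.1477, 0.5766, 1.3069]]
[0.6422, -0.0283, 0.1389] [[273.1885, 170.6975], [247.1747, 191.4739]] [[240.2502, 166.7636], [250.0963, 200.755]]
```

View pics/t4.png

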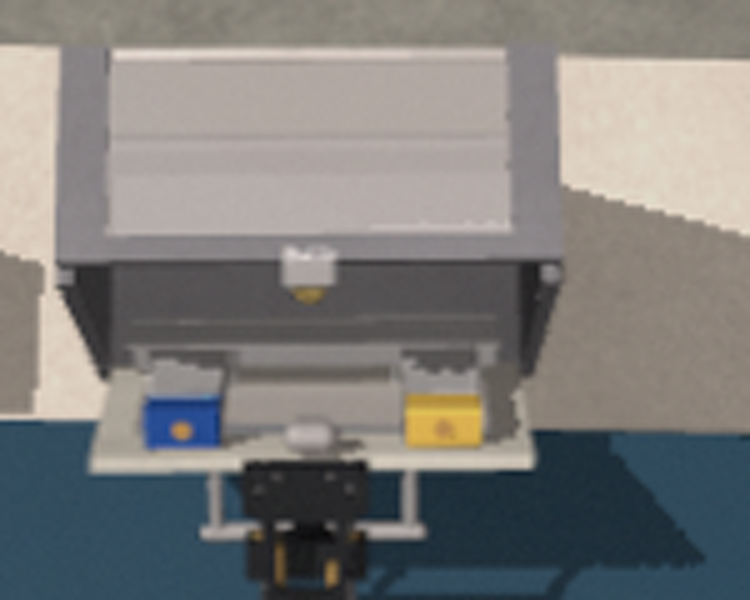

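View pics/w4.png

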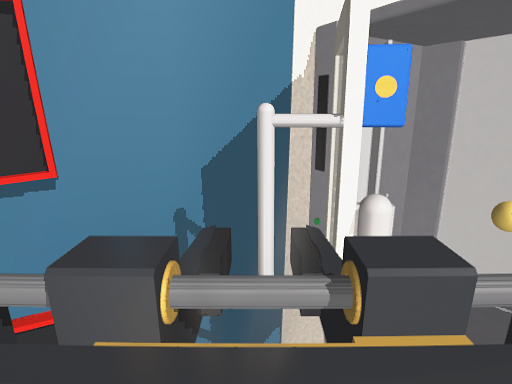

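View pics/s4.png

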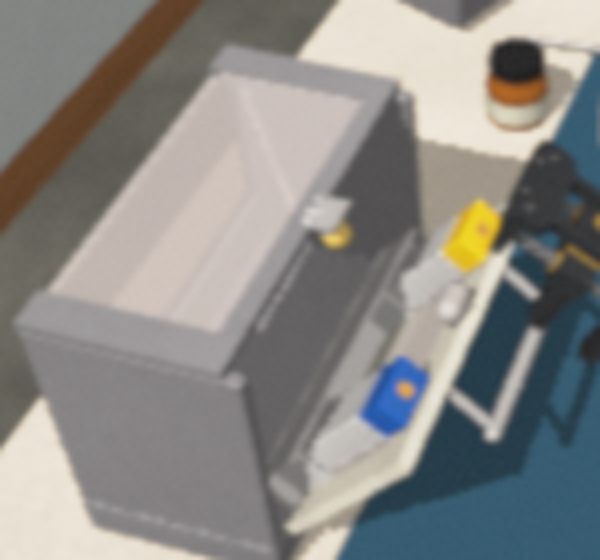

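The front is fully open: the bar is at top pixel (247.4,191) against (247.2,191.5) predicted for 0.70 rad. The yellow cap's end is at (273.8,170.6) against (273.2,170.7) predicted. Next is the module pre-grasp.

```bash
cat >> h.py <<'E'
def modgrasp(th=.70,along=.109,nn=.0155,side=-1):
    n,y,z=front(PSI,th); return HINGE+side*y*.08+n*nn+z*along, z
E
python3 - <<'E'
from h import *
s=manip.state();p=s["tool_pos"].copy();p[2]=.26;p[0]-=.02
manip.move_linear(p,rate=.25)
manip.set_gripper(.08,20)
M,z=modgrasp();r=rot(PSI,np.pi/2-.70,'h',-1)
manip.move_pose(tcp(M+z*.085,r),r.as_rotvec());s=stat();print(fmt(tcp(M+z*.085,r)),fmt(s["joint_pos"]))
w=cap("wrist");cv2.imwrite("pics/w5.png",w["image"])
import pickle;pickle.dump(w,open("w5.pkl","wb"))
n,y,zz=front(PSI,.7);C=HINGE-y*.08+n*.013+zz*.131
print(fmt(proj(w,[C,C+y*.023,C-y*.023,C+n*.013,C-n*.013])))
E
```

```text
13.36 [0.6022, -0.0291, 0.1892] F [0.0, 0.0, 0.4] w 0.0805
[0.6021, -0.0292, 0.1888] [-0.1533, -0.182, 2.3212, 0.3554, 0.3291, 1.0965]
[[260.0122, 218.538], [224.4509, 218.4828], [295.5738, 218.5729], [260.03, 199.2324], [259.9952, 237.1945]]
```

View pics/w5.png

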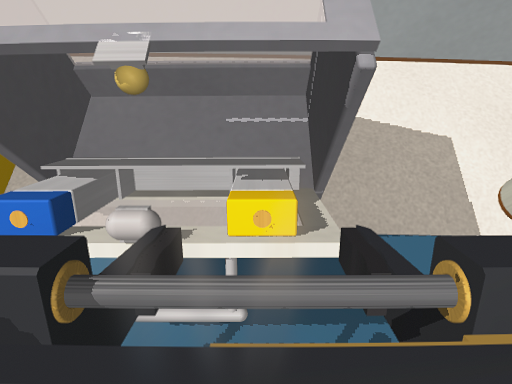

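The wrist view shows the yellow cap end at cols 227–297, rows 200–235, about 2 px right of the prediction, or 1.3 mm towards −y. I'll shift by that, narrow the opening to clear the tongue, and grasp.

```bash
python3 - <<'E'
from h import *
M,z=modgrasp();M=M+[0,-.0015,0];r=rot(PSI,np.pi/2-.70,'h',-1)
manip.set_gripper(.068,20)
manip.move_linear(tcp(M,r),rate=.09,rot=r.as_rotvec());stat("at")
manip.set_gripper(0.03,28);stat("grip")
w=cap("wrist");cv2.imwrite("pics/w6.png",w["image"])
E
```

```text
at 14.88 [0.6569, -0.0295, 0.1239] F [-1.0, -0.7, -0.3] w 0.068
grip 15.34 [0.657, -0.0295, 0.1243] F [-2.4, 0.6, 2.9] w 0.0457
```

View pics/w6.png

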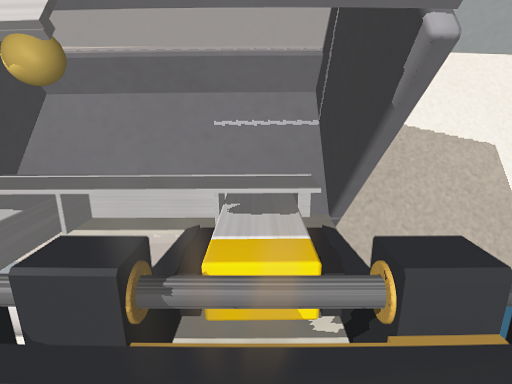

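```bash
python3 - <<'E'
from h import *
M,z=modgrasp();M=M+[0,-.0015,0];r=rot(PSI,np.pi/2-.70,'h',-1);n=front(PSI,.7)[0]
manip.move_linear(tcp(M+z*.03+n*.001,r),rate=.06,rot=r.as_rotvec());stat("up30")
manip.move_linear(tcp(M+z*.085+n*.004,r),rate=.12,rot=r.as_rotvec());stat("up85")
p=tcp(M+z*.085,r)+[-.03,0,.11]
manip.move_linear(p,rate=.2,rot=r.as_rotvec());stat("high")
t=np.array([.420,.3125])
rt=rot(.3,np.pi/2,'h',-1)
g=np.array([t[0],t[1],.004+.103+.07])
print(inverse_kinematics(tcp(g,rt),rt.as_rotvec()))
manip.move_pose(tcp(g,rt),rt.as_rotvec());stat("over")
for nme in("side","top","wrist"):
    c=cap(nme);cv2.imwrite(f"pics/{nme}7.png",c["image"])
E
```

```text
up30 16.04 [0.638, -0.0299, 0.147] F [0.9, -0.4, -0.6] w 0.0455
up85 16.65 [0.6051, -0.0306, 0.191] F [-0.1, 0.3, -1.6] w 0.046
high 17.36 [0.5716, -0.0306, 0.297] F [-0.7, 1.1, -1.7] w 0.0458
[0.59209861 0.04409064 2.0113513  0.         1.08615071 1.86289494]
over 18.82 [0.4205, 0.312, 0.1581] F [1.0, 0.0, -1.9] w 0.0454
```

View pics/side7.png

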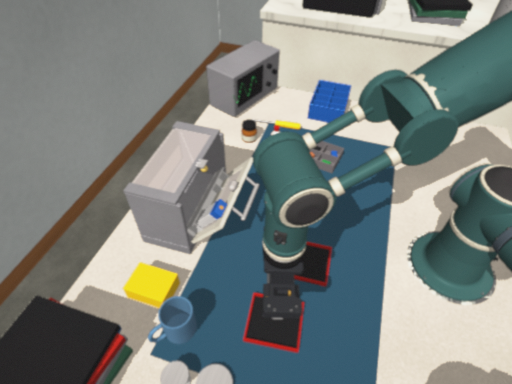

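View pics/wrist7.png

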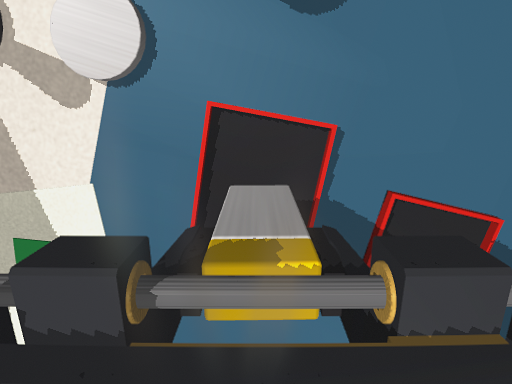

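The module hangs upright over the leftmost tray in both views. Lowering until contact.

```bash
python3 - <<'E'
from h import *
rt=rot(.3,np.pi/2,'h',-1)
P=np.array([.420,.3125,.004+.103-.019])
manip.move_linear(P+[0,0,.006],rate=.08,rot=rt.as_rotvec());s=stat("low");f0=s["contact_force"][2]
for k in range(1,12):
    manip.move_linear(P+[0,0,.006-.0012*k],rate=.02);s=stat()
    if s["contact_force"][2]-f0>3: break
w=cap("wrist");cv2.imwrite("pics/w8.png",w["image"])
E
```

```text
low 19.93 [0.4204, 0.3128, 0.0944] F [-1.0, -0.7, -0.4] w 0.0459
 20.18 [0.4203, 0.3127, 0.0933] F [-1.1, -0.6, -2.0] w 0.0456
 20.43 [0.42, 0.3125, 0.0916] F [-0.3, 0.6, -1.1] w 0.0456
 20.68 [0.4199, 0.3124, 0.0902] F [-0.5, 0.1, -0.4] w 0.0459
 20.93 [0.4199, 0.3124, 0.0891] F [0.5, -0.1, -1.0] w 0.0457
 21.18 [0.4204, 0.3128, 0.0889] F [-1.6, -1.2, 5.0] w 0.0457
```

View pics/w8.png

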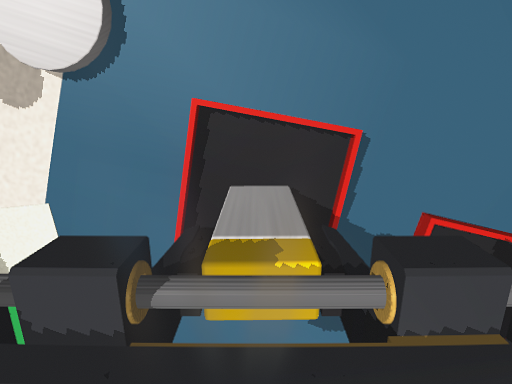

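Contact came at the expected height. I release slowly, rise straight up and check.

```bash
python3 - <<'E'
from h import *
manip.set_gripper(.056);manip.set_gripper(.075);s=stat("rel")
p=s["tool_pos"].copy();p[2]=.29
manip.move_linear(p,rate=.25);stat()
import pickle
D={}
for nme in("side","top","wrist"):
    c=cap(nme);cv2.imwrite(f"pics/{nme}9.png",c["image"]);D[nme]=c
pickle.dump(D,open("c9.pkl","wb"))
cv2.imwrite("pics/s9.png",cv2.resize(D["side"]["image"][120:360,120:360],None,fx=2.5,fy=2.5,interpolation=cv2.INTER_CUBIC))
E
```

```text
rel 22.05 [0.42, 0.3125, 0.088] F [0.1, 0.1, 0.4] w 0.0749
 23.01 [0.4193, 0.3119, 0.2884] F [0.7, 0.3, -0.0] w 0.0749
```

View pics/s9.png

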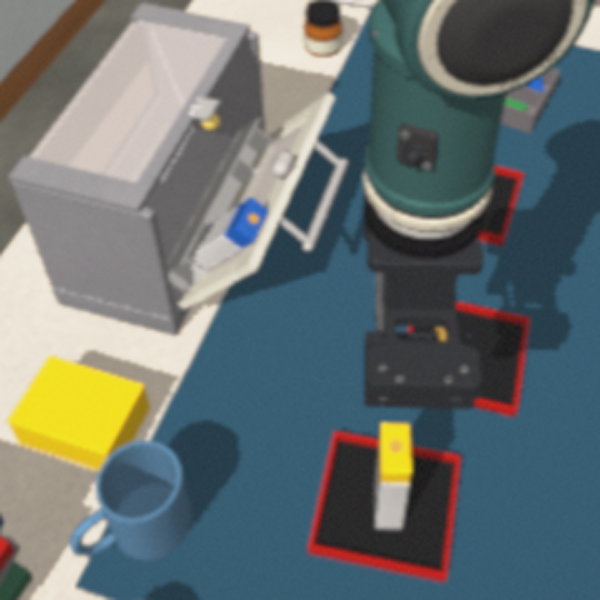

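View pics/wrist9.png

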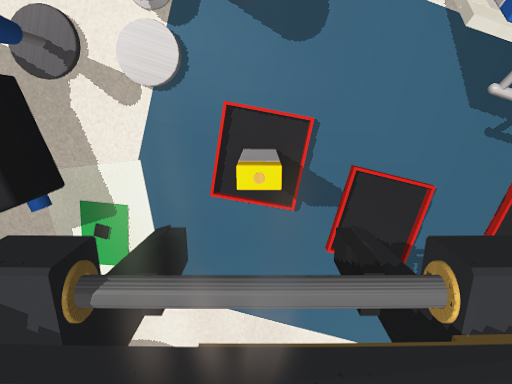

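The module stands upright on the leftmost tray: side crop (395,475), wrist (259,177). Blue is still in its pocket. Now I regrip the bar at the open position.

```bash
python3 - <<'E'
from h import *
manip.set_gripper(.036,15)
r=rot(PSI,np.radians(59),'v');X=r.as_matrix()[:,0]
g=bar(.70)-X*.09
wp=tcp(g,r)+[-.02,0,.10]
manip.move_pose(wp,r.as_rotvec());stat("wp")
manip.move_linear(tcp(g,r),rate=.2);stat("pre")
w=cap("wrist");cv2.imwrite("pics/w10.png",w["image"])
n,y,z=front(PSI,.7)
print(fmt(proj(w,[bar(.7),bar(.7)+y*.065])))
E
```

```text
wp 25.47 [0.5157, 0.0496, 0.2726] F [-1.1, 0.0, -0.4] w 0.0359
pre 26.12 [0.5361, 0.0497, 0.1728] F [0.4, 0.6, 0.6] w 0.0361
[[260.0506, 202.7751], [259.9928, 110.6192]]
```

View pics/w10.png

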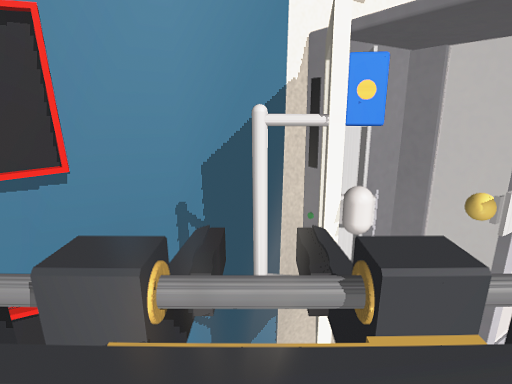

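The bar is at column 260, exactly as predicted. I grip it and push shut along the arc.

```bash
python3 - <<'E'
from h import *
r=rot(PSI,np.radians(59),'v')
manip.move_linear(tcp(bar(.70),r),rate=.1);stat("at")
manip.set_gripper(0,40);stat("grip")
n=15
for i in range(1,n+1):
    th=0.70*(1-i/n)-.008*(i==n); r=rot(PSI,np.radians(59+6*i/n),'v')
    manip.move_linear(tcp(bar(th),r),rate=.05 if th>.2 else .03,rot=r.as_rotvec())
    s=stat(f"{th:.2f}")
    if np.linalg.norm(s["contact_force"])>60: print("STOP");break
manip.dwell(.3);stat("end")
c=cap("top");cv2.imwrite("pics/t11.png",cv2.resize(c["image"][85:205,185:335],None,fx=5,fy=5,interpolation=cv2.INTER_CUBIC))
w=cap("wrist");cv2.imwrite("pics/w11.png",w["image"])
E
```

```text
at 27.23 [0.5821, 0.0504, 0.0957] F [-0.1, 0.3, 0.6] w 0.0358
grip 27.75 [0.5819, 0.0504, 0.0956] F [-4.7, -0.2, 4.5] w 0.0093
0.65 28.03 [0.5842, 0.0504, 0.1002] F [-1.5, 0.7, -2.3] w 0.009
0.61 28.32 [0.5875, 0.0505, 0.1059] F [-2.5, 1.2, -2.0] w 0.009
0.56 28.6 [0.5919, 0.0506, 0.1123] F [-2.3, 1.6, -1.7] w 0.009
0.51 28.88 [0.5968, 0.0507, 0.1185] F [-0.5, 0.5, -3.6] w 0.0088
0.47 29.17 [0.6014, 0.0508, 0.1239] F [3.7, 1.5, -5.6] w 0.0093
0.42 29.45 [0.6054, 0.051, 0.1283] F [5.7, 2.2, -9.1] w 0.0089
0.37 29.73 [0.6098, 0.0511, 0.1326] F [8.1, 2.1, -10.8] w 0.0095
0.33 30.02 [0.6146, 0.0512, 0.1368] F [7.3, 2.0, -13.3] w 0.0084
0.28 30.3 [0.6198, 0.0513, 0.1413] F [7.2, 3.2, -13.1] w 0.0088
0.23 30.58 [0.6253, 0.0514, 0.1456] F [7.4, 2.3, -13.8] w 0.009
0.19 30.96 [0.6306, 0.0514, 0.1493] F [7.2, 2.3, -14.4] w 0.009
0.14 31.33 [0.6344, 0.0515, 0.1518] F [-2.2, 2.2, -10.6] w 0.0092
0.09 31.71 [0.6416, 0.0517, 0.156] F [3.2, 2.9, -15.3] w 0.0093
0.05 32.08 [0.6494, 0.0518, 0.16] F [8.9, 1.6, -19.5] w 0.0092
-0.01 32.49 [0.6535, 0.0519, 0.1621] F [-3.9, 1.3, -10.4] w 0.0092
end 32.79 [0.6535, 0.0519, 0.1621] F [-4.5, 0.9, -10.7] w 0.0086
```

View pics/w11.png

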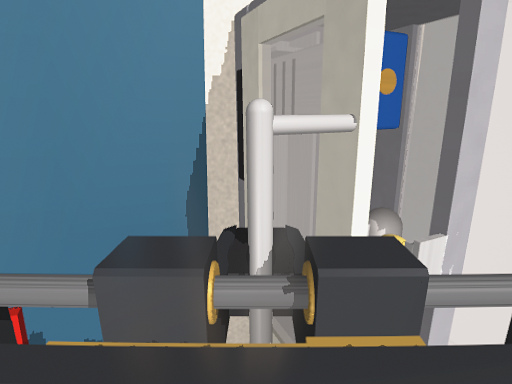

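The final position matches the first shut grip, (0.6534, ·, 0.1623). I push slightly further to be sure it caught, then release and back off.

```bash
python3 - <<'E'
from h import *
r=rot(PSI,np.radians(65),'v');X=r.as_matrix()[:,0]
manip.move_linear(tcp(bar(-.03),r),rate=.03);stat("push")
manip.move_linear(tcp(bar(0),r),rate=.03);stat("back")
manip.set_gripper(.034);s=stat("rel")
manip.move_linear(s["tool_pos"]-X*.09,rate=.12)
s=stat("off")
w=cap("wrist");cv2.imwrite("pics/w12.png",w["image"])
for v in(140,180,220):
    z=w["z_map"][v,235:285];b=np.where((z>0)&(z<z[z>0].min()+.012))[0]+235
    print(v,b.min(),b.max(),fmt(depthpts(w,[[b.mean(),v]])[0]))
manip.move_linear(s["tool_pos"]-X*.05+[-.08,0,.05],rate=.2);stat("away")
for n in("top","side"):
    c=cap(n);cv2.imwrite(f"pics/{n}12.png",c["image"])
    k=c["image"][85:175,185:310] if n=="top" else c["image"][110:360,120:360]
    cv2.imwrite(f"pics/{n}12c.png",cv2.resize(k,None,fx=6 if n=="top" else 2.4,fy=6 if n=="top" else 2.4,interpolation=cv2.INTER_CUBIC))
E
```

```text
push 33.15 [0.6535, 0.0519, 0.162] F [-18.2, 0.8, -4.0] w 0.0087
back 33.44 [0.6535, 0.0519, 0.1621] F [-0.2, 1.2, -12.7] w 0.0092
rel 33.98 [0.6543, 0.0519, 0.1633] F [0.5, -0.6, 0.7] w 0.0339
off 34.89 [0.6159, 0.051, 0.244] F [0.4, -0.1, -0.1] w 0.034
140 252 267 [0.6411, 0.0971, 0.1841]
180 252 267 [0.6421, 0.0694, 0.1832]
220 253 267 [0.6428, 0.0402, 0.1845]
away 35.78 [0.5148, 0.0506, 0.3382] F [0.4, 0.3, 0.3] w 0.0343
```

View pics/top12c.png

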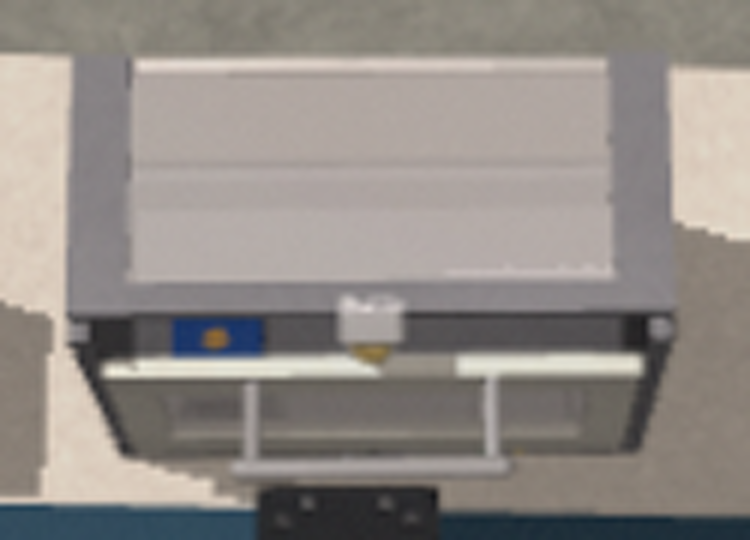

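View pics/side12c.png

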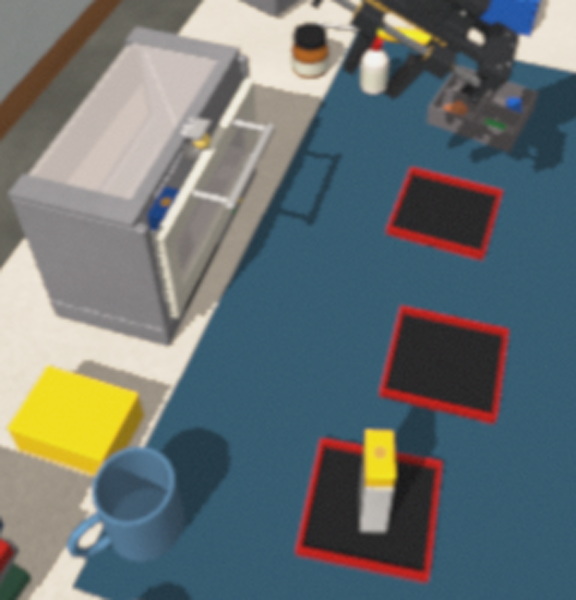

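View pics/top12.png

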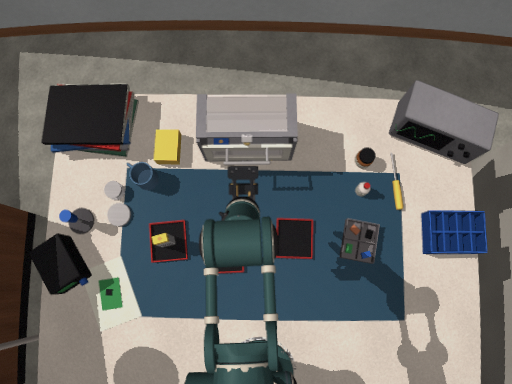

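The front and handle pixels match the initial shut view, blue is in its pocket, and the module is upright. One last number: the module's offset from the tray centre. Then I hand in.

```bash
python3 - <<'E'
from h import *
t=cap("top");s=cap("side")
for c,box in((t,(140,225,190,260)),(s,(240,280,310,335))):
    hsv=cv2.cvtColor(c["image"],cv2.COLOR_BGR2HSV);m=cv2.inRange(hsv,(20,120,90),(35,255,255))
    k=np.zeros_like(m);k[box[1]:box[3],box[0]:box[2]]=255;m&=k
    v,u=np.nonzero(m);P=depthpts(c,np.c_[u,v]);top=P[P[:,2]>.122];print(len(u),len(top),fmt(top.mean(0)),fmt(P.max(0)))
order.close_job()
stat()
E
```

```text
142 122 [0.4186, 0.3102, 0.139] [0.4366, 0.3689, 1.3597]
315 245 [0.4163, 0.3141, 0.1282] [0.4482, 0.3379, 0.1327]
the job is handed in; nothing more can be done
the job is handed in; nothing more can be done
```

I completed all three steps and handed the job in at about 36 s of the 64 s allowed. No verdict is reported.

I pulled the front down to its stop by the bar and lifted the yellow-capped module out along the front's own direction. I stood it in the leftmost red-rimmed tray, at (0.42, 0.31). Then I pushed the front back up through the catch and backed the arm clear.

What the last checks showed:
- **Front:** the tool stopped at its original shut-grip pose and did not move under an 18 N push. After release, the bar is at the position measured at the start to within about 1 mm.
- **Blue module:** it is in its pocket at the same pixels as at the start.
- **Yellow module:** it looks upright in the side view. The two cameras put its cap at (0.419, 0.310) and (0.416, 0.314), within about 4 mm of the tray centre. The top camera's cap height (0.139 m) was spoiled by empty depth readings. The side camera gave 0.128 m, against 0.129 m expected.
- **Bystanders:** they looked unmoved in the overhead picture. I judged this by eye and did not measure it.

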